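Stand the kit case in its bay, heavy end down

TASK

First slide the flush shutter of the case stand fully open. Then lift the closed kit case clear of the bench by the roller in the middle of its lid and see which end drops: that is the heavy end. Finally stand the case upright in the uncovered bay on its heavy end, lowering it gently, let go of it, and leave the bottle, the beaker and the wrench alone.

Things in the scene. Friction and masses are not known exactly. Their poses are not given: they have to be found in the camera images.
- case: Closed grey plastic kit case with two steel bands, 180 mm long (its x) x 44 mm wide (y) x 56 mm high (z), 0.55 to 0.7 kg in all, lying on the bench, lid up. Origin: centre of its underside. Both ends look alike; a hidden steel load fills one end and a light filler the other. Either end may be the heavy one.
- case_roller (a point): Centre of the case's black carrying roller: a swivel drum 22 mm in diameter, 26 mm long, lying across the case (along its y) on an 8 mm stem, 84 mm above the case's underside (28 mm above the lid). Pinched by its two flat ends (fingers closing along the case's y) and lifted, the case tilts freely 15 to 30 degrees, heavy end low; its lowest corner then hangs about 115 mm below the roller. Axes as the case.
- case_studs_a (a point): Midpoint between two round steel studs near the case's +x end, one on each long side, 18 mm in diameter, flat, 54 mm apart over their faces; 72 mm from the case's middle, 28 mm above its underside. They swivel: gripped on the pair (closing along the case's y), the case turns freely about the line through them and hangs with its other end down. Axes as the case.
- case_studs_b (a point): The same for the stud pair near the case's -x end.
- case_end_a (a point): Centre of the case's end face at its +x end (90 mm from the middle, 28 mm above the underside). Axes as the case.
- case_end_b (a point): Centre of the case's end face at its -x end. Axes as the case.
- stand: Steel case stand fixed to the bench, 114 mm (its x axis) x 200 mm (y) x 40 mm high. Origin: centre of its underside. Under the -y half of its top lies a square bay, 82 x 82 mm, open at the top once the shutter is slid to the +y half. The bay's floor is 10 mm above the bench, its walls reach 35 mm.
- bay_floor (a point): Centre of the bay's floor: 45 mm from the stand's middle towards its -y, 10 mm above the bench. Axes as the stand.
- shutter (a joint): Travel of the shutter in m: 0 closed over the bay, 0.091 fully open; it starts at 0 to 0.015. Slides along the stand's +y, stays where it is left, needs 1 to 2 N.
- shutter_top (a point): Centre of the top face of the shutter, a black plastic plate 89 x 89 x 5 mm without any handle, flush with the stand's top at 40 mm above the bench; moves with the plate. It is moved by pressing down on it (5 to 15 N) and dragging it along. Axes as the stand.
- bottle: White plastic bottle, 56 mm in diameter, 130 mm high, a bystander. Origin: centre of its underside.
- beaker: White plastic beaker, 80 mm in diameter, 110 mm high, a bystander. Origin: centre of its underside.
- wrench: Steel wrench, 160 mm long, lying on the bench, a bystander.
Things that resemble listed ones, but are neither listed nor needed, are in the scene too. Leave any orange look-alike of the case alone.

How it is judged:
On the way, in this order (a step that is already met when the one before it is completed fails the run):
1. the shutter is slid fully open (value of joint shutter above 0.08 m), for 0.2 s.
2. the case hangs clear of the bench, tilted to its heavy end (contact force between case and the fingers above 1 N and height (world z) of each of case_end_a, case_end_b above 0.04 m and angle between case's own z axis and vertical between 0.15 and 0.8 rad), for 0.2 s.
At the end, for the whole second after the job is handed in: The shutter is open (80 mm of its 91 mm or more); the case stands upright (within 4 degrees) on the floor of the bay on its heavy end (the end face's centre within 24 mm of the floor's centre, the steel load resting on that end), at rest and let go (value of joint shutter above 0.08 m and angle between the x axis of case and the z axis of stand, either way round below 0.07 rad and ((distance between case_end_a and bay_floor below 0.024 m and contact force between case_c0 and anything else above 1.8 N) or (distance between case_end_b and bay_floor below 0.024 m and contact force between case_c1 and anything else above 1.8 N)) and linear speed of case below 0.03 m/s); the robot touches nothing.
It fails at once if the case is dropped or slammed into the stand (more than 60 N) (contact force between case and stand above 60 N).
It fails at once if the bottle, beaker or wrench is moved by more than 40 mm (distance of any of bottle, beaker, wrench from where it was at the start of the episode above 0.04 m).
It also fails if it takes over 72 s, if anything falls off the work surface, if the arm or the gripper's body presses on something with over 40 N, if the wrist force passes 120 N, or if a joint passes its speed limit or range.

ROBOT

A 6-joint arm with a two-finger parallel gripper is mounted at the origin on the work surface. World frame = base frame: x ahead of the robot, y to its left, z up, the work surface at z = 0. Lengths are in m, angles in rad, forces in N, time in s.
With the tool pointing down it reaches from about 0.325 to 0.75 m from the base axis. Payload 7.6 kg.
Tool frame: the origin (TCP) lies on the front face of the gripper's body, between the roots of the fingers; the fingertips stand ahead of it and the grasp point (between the pads) lies 54 mm ahead of it (robot.tip_extent is the y of the fingertips in the tool frame, in m); y points along the fingers, z is the direction in which the jaws open and shut, and the axes are right-handed (so a half turn about y gives the same grasp; the last joint's range is limited). The gripper opens to 85 mm and grips with 20 to 120 N. Pads are 22 mm wide; open, the fingers measure 114 mm over their backs; the gripper's body (76 mm by 85 mm) begins 54 mm behind the grasp point. The pads swing forward as they close: fully open they stand 13 mm farther back than shut.
Start: joints at [1.067, 0.052, 1.401, -0, 1.689, -0.07], TCP at [0.221, 0.476, 0.304] pointing down, gripper open.
Joint ranges: [-2.9, 2.9], [-0.91, 2.17], [0.12, 2.37], [-1.06, 4.2], [0.26, 2.73], [-2.93, 2.93]. Speed limits (rad/s): [2.57, 2.57, 3.01, 3.14, 3.14, 3.14].

INTERFACE

Orientations are given as a rotation vector (axis times angle).
In Python, from plant import robot, imaging, hand_in gives the robot as it stands.
- The arm moves only by the shell command python3 -m crank 'ROWS'. ROWS is text: rows parted by semicolons, each of 7 numbers parted by spaces: the shift along the world's x, y, z in cm, then the turn, a rotation vector about the world's x, y, z in rad, then the opening, from 0 (shut) to 1 (fully open). In form: x y z rx ry rz gripper; .... A call has 1 to 20 rows; each row shifts and turns the commanded pose from where the row before left it; what a row does not reach is not made up. A row lasts 1/8 s, in which the tool goes at most 62.5 mm and 10.7 degrees, less where a joint would pass 70% of its speed; a pose out of reach is approached as far as the arm can. A call with a gripper value outside its range is refused whole. The fingers move at their own pace and stop on an object; the grip force is fixed at half the most. Time passes only in rows, so rows that do not move let the fingers close. It gives the time, the measured TCP pose, the force and the opening at its end, in the units of the state.
- robot.read_state(): the state, without advancing time (a new reading comes with each control period).
- imaging.capture(name): name is "scene" or "side" or "wrist"; returns the picture (400x640x3 uint8, red, green, blue); there is no depth.
- imaging.camera_params(name): a dict with "vertical_fov" (degrees; the focal length in pixels is half the picture's height over the tangent of half this angle, whatever the lens; pixels are square), "cx", "cy" (the principal point, pixels), "rvec" (rotation vector, rad) and "tvec" (3), from world to camera coordinates, as OpenCV has them. Camera axes: x right, y down, z forward; pixel columns grow to the right and rows downward; lengths in m; the calibration is good to about 2 mm. A picture is of the moment at which its call begins: read the wrist's pose just before it. camera_params takes no time and is no camera call; for the wrist camera it gives the pose at the moment of the call.
- hand_in(): hands the job in, once; it reports no verdict.
The state is a dict: "t": time; "joint_pos": joint angles; "qd": joint speeds; "effort": joint torques, N m; "tcp_pos": TCP position; "orientation": TCP orientation; "wrist_force": force on the tool from outside, world axes, zero at the start; "wrist_torque": the same for the moment, N m; "finger_gap": finger opening in m.
Only numpy, scipy, OpenCV 4.12 (cv2) and the standard library are available. Lean on these libraries where they do the work, as an engineer would, in place of code of your own. Each camera call takes 0.05 s, during which the arm holds its last target.

## Working session

There is one attempt and no reset: what is moved stays moved. The work goes in short steps, Python scripts to look and compute and a shell command to move; the robot and the scene stay as the last step left them, time stands still between calls to the robot, and variables do not carry over. Pictures are saved under pics/ and viewed, and the job is handed in when it is done.

```bash
ls; mkdir -p pics; python3 - <<'E'
from plant import robot, imaging
import cv2
s=robot.read_state(); print({k:(v if not hasattr(v,'round') else v) for k,v in s.items()}); print(robot.tip_extent)
for n in ("scene","side","wrist"):
    im=imaging.capture(n); cv2.imwrite(f"pics/{n}0.png",im[:,:,::-1]); print(n,imaging.camera_params(n))
E
```

```text
pics
{'t': 0.0, 'joint_pos': array([ 1.06668892e+00,  5.28577992e-02,  1.40175034e+00, -2.26137245e-05,
        1.68860301e+00, -7.03119272e-02]), 'qd': array([-2.37554217e-04,  4.89037067e-04,  6.25840674e-04,  6.11939973e-04,
        9.35485360e-04, -4.69918049e-05]), 'effort': array([ 1.36394268e-03, -3.81679809e+01, -3.60177004e+01, -6.06291337e-06,
        6.35413919e-03,  1.62245332e-06]), 'tcp_pos': array([0.22056291, 0.47620935, 0.30304839]), 'orientation': array([-1.54545285,  0.34063866, -0.33994773]), 'wrist_force': array([0.21048501, 0.15025085, 0.80065662]), 'wrist_torque': array([ 0.05535307, -0.00119254,  0.05168208]), 'finger_gap': 0.08535640774271162}
0.0726
scene {'vertical_fov': 56.16717787112941, 'cx': 316.1776005975301, 'cy': 193.75026204026412, 'rvec': array([ 1.57932373,  2.22559249, -0.67914735]), 'tvec': array([ 0.26506821, -0.41818715,  1.36060961])}
side {'vertical_fov': 57.59352298595298, 'cx': 317.55346940418843, 'cy': 196.3796013114116, 'rvec': array([ 2.06431762, -0.18270593,  0.10757951]), 'tvec': array([-0.60196429,  0.11096506,  0.81984117])}
wrist {'vertical_fov': 60.89165813820422, 'cx': 325.4249675957388, 'cy': 197.40143449348832, 'rvec': array([-2.42498313, -1.54673374, -0.23458412]), 'tvec': array([-0.52440253, -0.03833003,  0.3794417 ])}
```

View pics/scene0.png

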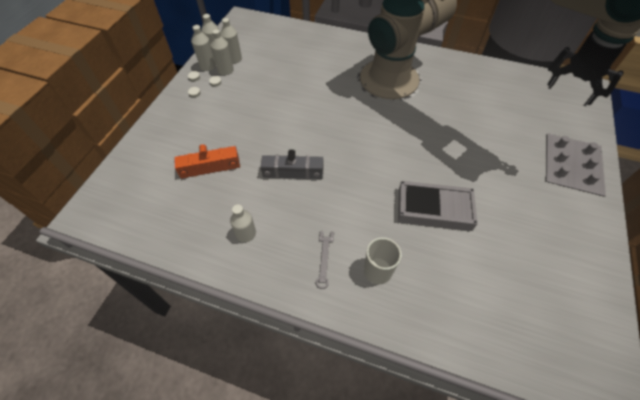

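View pics/side0.png

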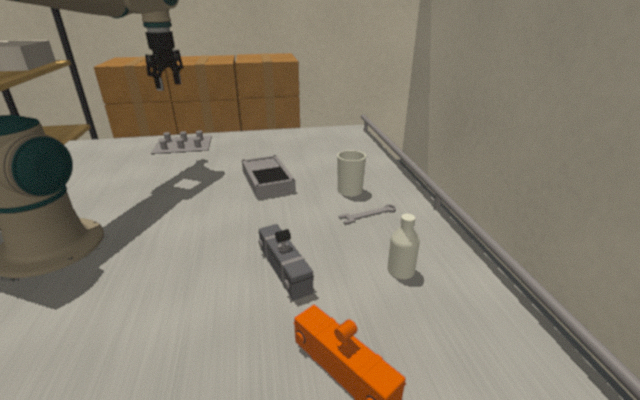

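View pics/wrist0.png

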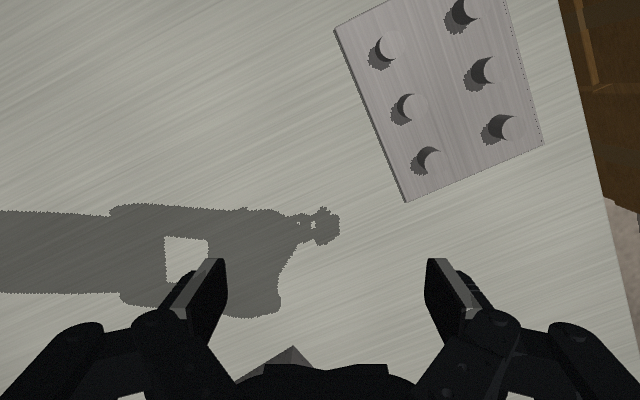

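```bash
cat > h.py <<'E'
import numpy as np, cv2
from plant import robot, imaging
def cam(n):
    p=imaging.camera_params(n); R=cv2.Rodrigues(np.array(p['rvec'],float))[0]; t=np.array(p['tvec'],float)
    f=200/np.tan(np.radians(p['vertical_fov'])/2); return R,t,f,p['cx'],p['cy']
def ray(c,uv):
    R,t,f,cx,cy=c; d=R.T@np.array([(uv[0]-cx)/f,(uv[1]-cy)/f,1.]); return -R.T@t,d/np.linalg.norm(d)
def onz(c,uv,z):
    o,d=ray(c,uv); return o+d*(z-o[2])/d[2]
def proj(c,P):
    R,t,f,cx,cy=c; q=R@np.array(P,float)+t; return np.array([cx+f*q[0]/q[2],cy+f*q[1]/q[2]])
def tri(rs):
    A=np.zeros((3,3));b=np.zeros(3)
    for o,d in rs:
        M=np.eye(3)-np.outer(d,d);A+=M;b+=M@o
    x=np.linalg.solve(A,b); return x,[np.linalg.norm((np.eye(3)-np.outer(d,d))@(x-o)) for o,d in rs]
def crop(im,x,y,w,h,k,name):
    cv2.imwrite('pics/'+name,cv2.resize(im[y:y+h,x:x+w,::-1],None,fx=k,fy=k,interpolation=cv2.INTER_CUBIC))
E
python3 - <<'E'
from h import *
s=cv2.imread('pics/scene0.png')[:,:,::-1]; d=cv2.imread('pics/side0.png')[:,:,::-1]
a=s[135:235,250:490]; a=cv2.resize(a,None,fx=3.3,fy=3.3,interpolation=cv2.INTER_CUBIC)
b=d[140:300,230:350]; 
cv2.imwrite('pics/c1.png',a[:,:,::-1])
crop(d,230,145,120,155,3.8,'c2.png')
cs=cam('scene'); cd=cam('side')
print('cams',ray(cs,(0,0))[0],ray(cd,(0,0))[0])
for n,c,u,z in [('case',cs,(292,166),.05),('case side',cd,(284,258),.05),('stand',cs,(437,204),.04),('stand side',cd,(268,175),.04),('bottle',cs,(241,235),0),('beaker',cs,(379,275),0),('wrench1',cs,(326,234),0),('wrench2',cs,(322,284),0)]: print(n,onz(c,u,z).round(3))
E
```

```text
cams [1.1245695  0.12302422 0.90366401] [ 0.47611829 -0.7616138   0.48996897]
case [ 0.524 -0.17   0.05 ]
case side [ 0.51  -0.201  0.05 ]
stand [0.51  0.246 0.04 ]
stand side [0.502 0.202 0.04 ]
bottle [ 0.753 -0.231  0.   ]
beaker [0.741 0.148 0.   ]
wrench1 [ 0.675 -0.015  0.   ]
wrench2 [0.811 0.02  0.   ]
```

View pics/c1.png

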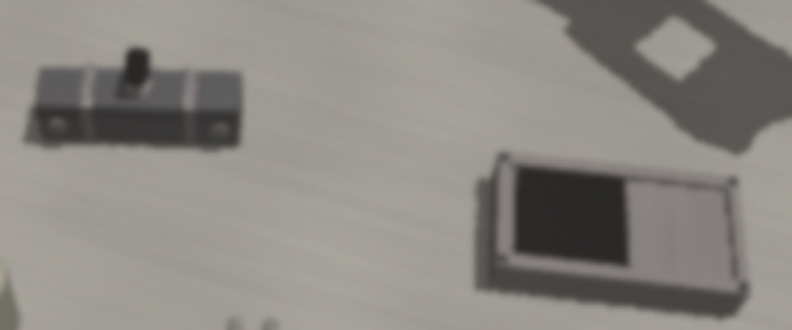

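View pics/c2.png

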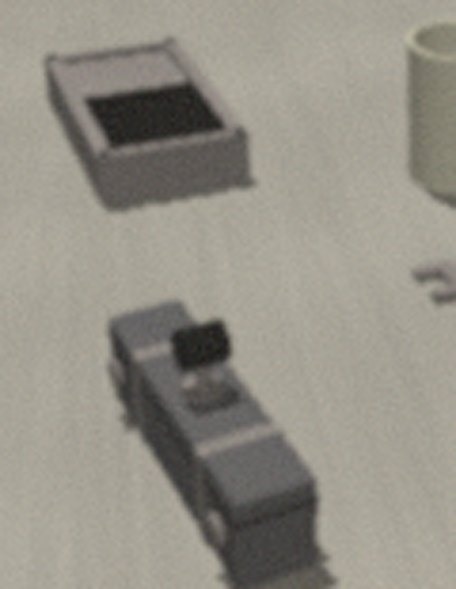

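```bash
python3 - <<'E'
from h import *
s=cv2.imread('pics/scene0.png')[:,:,::-1]; d=cv2.imread('pics/side0.png')[:,:,::-1]
cs=cam('scene'); cd=cam('side')
def blobs(im,box,thr):
    x,y,w,h=box; g=im[y:y+h,x:x+w].max(2).astype(np.uint8); g=cv2.GaussianBlur(g,(3,3),0)
    m=(g<thr).astype(np.uint8); n,l,st,ce=cv2.connectedComponentsWithStats(m)
    i=1+np.argmax(st[1:,4]); cn=cv2.findContours((l==i).astype(np.uint8),0,2)[0][0]
    bx=cv2.boxPoints(cv2.minAreaRect(cn))+[x,y]; ap=cv2.approxPolyDP(cn,4,True)[:,0]+[x,y]
    return st[i],ce[i]+[x,y],bx,ap
for n,im,c,bs,br in [('scene',s,cs,(398,182,50,38),(284,147,14,18)),('side',d,cd,(245,160,50,28),(272,226,24,18))]:
    st,ce,bx,ap=blobs(im,bs,65); print(n,'shutter',st[4],ce.round(1),ap.tolist())
    print(np.array([onz(c,u,.04) for u in ap])[:,:2].round(4).tolist(), onz(c,ce,.04).round(4))
    st,ce,bx,ap=blobs(im,br,50); print('roller',st,ce.round(1),onz(c,ce,.084).round(4))
k=lambda p:(p[0]/3.3+250-.35,p[1]/3.3+135-.35)
k2=lambda p:(p[0]/3.8+230-.37,p[1]/3.8+145-.37)
for p in [(503,155),(735,182),(745,288),(500,258)]: print('stand sc',onz(cs,k(p),.04).round(4))
for p in [(48,58),(172,42),(245,132),(100,152)]: print('stand sd',onz(cd,k2(p),.04).round(4))
for p in [(40,68),(241,72),(241,109),(36,107)]: print('lid sc',onz(cs,k(p),.056).round(4))
for p in [(112,322),(182,303),(316,485),(228,515)]: print('lid sd',onz(cd,k2(p),.056).round(4))
E
```

```text
scene shutter 806 [422.6 199.8] [[408, 186], [407, 210], [438, 214], [437, 189]]
[[0.4766, 0.1598], [0.5549, 0.1733], [0.5402, 0.2537], [0.4603, 0.2379]] [0.5089 0.2069 0.04  ]
roller [ 4  5  6  8 31] [290.7 155.8] [ 0.5152 -0.1749  0.084 ]
side shutter 343 [269.9 174.8] [[287, 177], [280, 168], [254, 172], [259, 182]]
[[0.5546, 0.1789], [0.5403, 0.2451], [0.4625, 0.23], [0.4746, 0.1606]] [0.5072 0.2023 0.04  ]
roller [  4   5  13  10 100] [282.4 235.7] [ 0.511  -0.1746  0.084 ]
stand sc [0.4672 0.141  0.04  ]
stand sc [0.431  0.3309 0.04  ]
stand sc [0.5322 0.3501 0.04  ]
stand sc [0.5688 0.1604 0.04  ]
stand sd [0.4282 0.3286 0.04  ]
stand sd [0.5323 0.3454 0.04  ]
stand sd [0.5727 0.16   0.04  ]
stand sd [0.4657 0.1457 0.04  ]
lid sc [ 0.5201 -0.2656  0.056 ]
lid sc [ 0.4664 -0.0961  0.056 ]
lid sc [ 0.5052 -0.0829  0.056 ]
lid sc [ 0.5611 -0.2512  0.056 ]
lid sd [ 0.4666 -0.1018  0.056 ]
lid sd [ 0.5069 -0.0892  0.056 ]
lid sd [ 0.5567 -0.2584  0.056 ]
lid sd [ 0.5134 -0.2718  0.056 ]
```

```bash
cat > st.py <<'E'
from h import *
def show():
    s=robot.read_state(); R=cv2.Rodrigues(s['orientation'])[0]
    print('t',round(s['t'],2),'tcp',s['tcp_pos'].round(4),'ydir',R[:,1].round(3),'zdir',R[:,2].round(3),'zang',round(float(np.arctan2(R[1,2],R[0,2])),4),'F',s['wrist_force'].round(1),'gap',round(s['finger_gap'],4),'q',s['joint_pos'].round(2),'tip',robot.tip_extent)
    return s
if __name__=='__main__': show()
E
python3 st.py
```

```text
t 0.15 tcp [0.2206 0.4763 0.3033] ydir [-0.001 -0.001 -1.   ] zdir [ 0.42   0.907 -0.001] zang 1.137 F [ 0.1 -0.2 -0.1] gap 0.0848 q [ 1.07  0.05  1.4   0.    1.69 -0.07] tip 0.0726
```

```bash
python3 -m crank '3.6 -3.4 -1.5 0 0 -0.113 0; 3.6 -3.4 -1.5 0 0 -0.113 0; 3.6 -3.4 -1.5 0 0 -0.113 0; 3.6 -3.4 -1.5 0 0 -0.113 0; 3.6 -3.4 -1.5 0 0 -0.113 0; 3.6 -3.4 -1.5 0 0 -0.113 0; 3.6 -3.4 -1.5 0 0 -0.113 0; 3.6 -3.4 -1.5 0 0 -0.113 0; 0 0 0 0 0 0 0; 0 0 0 0 0 0 0'; python3 st.py
python3 - <<'E'
from h import *
for n in ('scene','side'):
    im=imaging.capture(n); cv2.imwrite(f'pics/{n}1.png',im[:,:,::-1])
E
```

```text
t: 1.4
tcp_pos: [0.5084, 0.2046, 0.1838]
orientation: [-1.311, 1.036, -1.035]
wrist_force: [0.3, 0.4, -0.1]
finger_gap: -0.0001
t 1.4 tcp [0.5084 0.2046 0.1838] ydir [-0.001  0.    -1.   ] zdir [ 0.973  0.231 -0.001] zang 0.2336 F [ 0.3  0.4 -0.1] gap -0.0001 q [0.32 0.19 1.5  0.   1.46 0.08] tip 0.0726
```

View pics/side1.png

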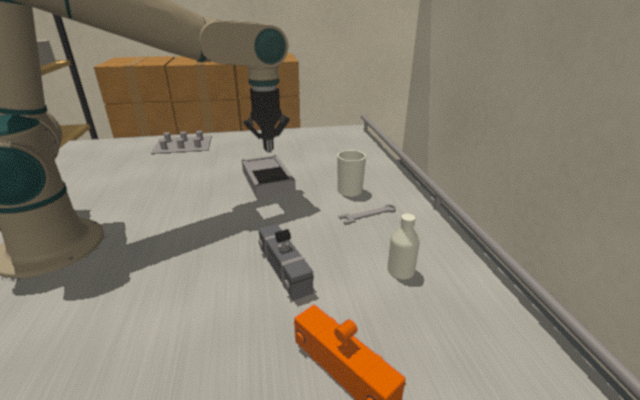

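The shut fingers hang above the stand (268,150), with the black shutter at (270,175) below. I'll descend to just above it.

```bash
python3 -m crank '0 0 -2.5 0 0 -0.038 0; 0 0 -2.5 0 0 0 0; 0 0 -1.6 0 0 0 0; 0 0 -0.3 0 0 0 0; 0 0 0 0 0 0 0; 0 0 -0.2 0 0 0 0; 0 0 0 0 0 0 0'; python3 st.py
```

```text
t: 2.38
tcp_pos: [0.5088, 0.2044, 0.1134]
orientation: [-1.294, 1.064, -1.065]
wrist_force: [0.5, -0.8, 0.5]
finger_gap: -0.0001
t 2.38 tcp [0.5088 0.2044 0.1134] ydir [ 0.001  0.    -1.   ] zdir [0.981 0.194 0.001] zang 0.195 F [ 0.5 -0.8  0.5] gap -0.0001 q [ 0.31  0.27  1.56 -0.    1.32  0.12] tip 0.0726
```

```bash
python3 -m crank '0 0 -0.1 0 0 0 0; 0 0 0 0 0 0 0; 0 0 -0.1 0 0 0 0; 0 0 0 0 0 0 0'
```

```text
t: 2.88
tcp_pos: [0.5089, 0.2045, 0.1126]
orientation: [-1.294, 1.064, -1.065]
wrist_force: [-5.0, -1.8, 11.0]
finger_gap: -0.0
```

```bash
python3 -m crank '-0.1 0.5 0 0 0 0 0; -0.1 0.5 0 0 0 0 0; -0.1 0.5 0 0 0 0 0; 0 0 0 0 0 0 0'
```

```text
t: 3.38
tcp_pos: [0.5058, 0.22, 0.1126]
orientation: [-1.294, 1.064, -1.064]
wrist_force: [-5.8, -0.3, 11.0]
finger_gap: 0.0001
```

```bash
python3 -m crank '-0.1 0.5 0 0 0 0 0; -0.1 0.5 0 0 0 0 0; -0.1 0.5 0 0 0 0 0; -0.1 0.5 0 0 0 0 0; -0.1 0.5 0 0 0 0 0; -0.1 0.5 0 0 0 0 0; 0 0 0 0 0 0 0'
python3 - <<'E'
from h import *
for n in ('scene','side'):
    im=imaging.capture(n); cv2.imwrite(f'pics/{n}2.png',im[:,:,::-1])
a=cv2.imread('pics/scene2.png')[:,:,::-1]; crop(a,380,160,120,80,4,'c3.png')
E
```

```text
t: 4.25
tcp_pos: [0.4998, 0.2501, 0.1126]
orientation: [-1.294, 1.064, -1.064]
wrist_force: [-4.1, 0.7, 10.4]
finger_gap: -0.0002
```

View pics/c3.png

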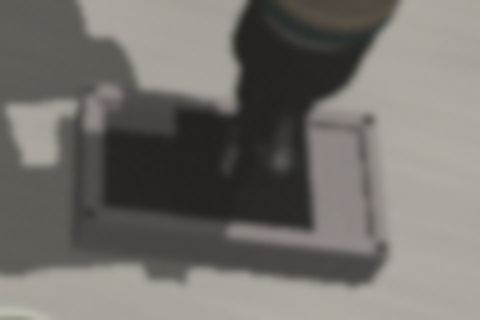

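The plate followed: its right edge went from column 438 to 458, about 46 mm. I'll keep dragging.

```bash
python3 -m crank '-0.1 0.5 0 0 0 0 0; -0.1 0.5 0 0 0 0 0; -0.1 0.5 0 0 0 0 0; -0.1 0.5 0 0 0 0 0; -0.1 0.5 0 0 0 0 0; -0.1 0.5 0 0 0 0 0; -0.1 0.5 0 0 0 0 0; -0.1 0.5 0 0 0 0 0; -0.05 0.3 0 0 0 0 0; 0 0 0 0 0 0 0'
```

```text
t: 5.6
tcp_pos: [0.4922, 0.2919, 0.1126]
orientation: [-1.294, 1.062, -1.067]
wrist_force: [-0.0, -4.6, 8.2]
finger_gap: -0.0001
```

```bash
python3 -m crank '0 0 1 0 0 0 0; 0 0 4 0 0 0 0.5; 0 -2 6 0 0 0 1; 0 -5 2 0 0 0 1; 0 -6 0 0 0 0 1; 0 -6 0 0 0 0 1; 0 -6 0 0 0 0 1; 0 -6 0 0 0 0 1; 0 0 0 0 0 0 1'; python3 st.py
python3 - <<'E'
from h import *
for n in ('scene','side','wrist'):
    im=imaging.capture(n); cv2.imwrite(f'pics/{n}3.png',im[:,:,::-1])
a=cv2.imread('pics/scene3.png')[:,:,::-1]; crop(a,240,130,260,110,3,'c4.png')
E
```

```text
t: 6.72
tcp_pos: [0.4909, -0.0207, 0.2404]
orientation: [-1.293, 1.068, -1.069]
wrist_force: [0.1, 0.2, 0.1]
finger_gap: 0.0852
t 6.72 tcp [ 0.4909 -0.0207  0.2404] ydir [ 0. -0. -1.] zdir [0.982 0.188 0.   ] zang 0.1894 F [0.1 0.2 0.1] gap 0.0852 q [-0.12 -0.01  1.6  -0.    1.56 -0.31] tip 0.0726
```

View pics/c4.png

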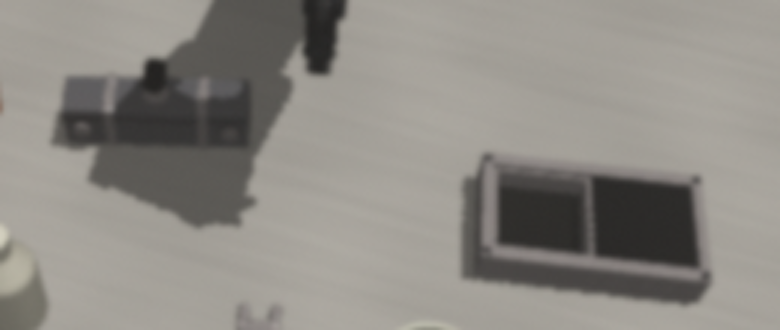

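View pics/wrist3.png

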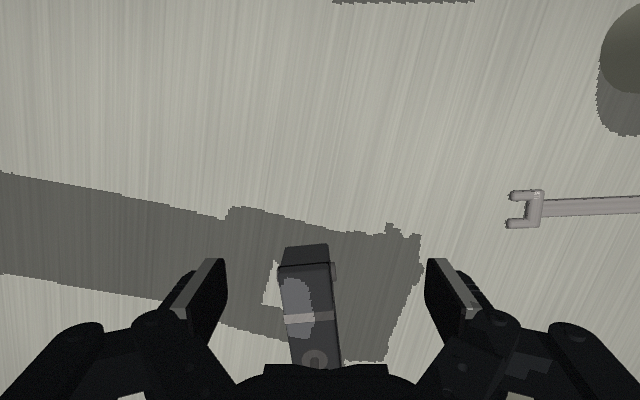

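The shutter is fully open: the black plate now fills the right half (crop 650,220) and the bay lies open at the left (545,215). Next I'll move over the roller, since the grey case's axis and size match the description.

```bash
python3 -m crank '0.8 -5.1 0 0 0 0.035 1; 0.8 -5.1 0 0 0 0.035 1; 0.6 -5.2 -2 0 0 0.035 1; 0 0 -2 0 0 0 1; 0 0 0 0 0 0 1'; python3 st.py
python3 - <<'E'
from h import *
for n in ('scene','side','wrist'):
    im=imaging.capture(n); cv2.imwrite(f'pics/{n}4.png',im[:,:,::-1])
a=cv2.imread('pics/scene4.png')[:,:,::-1]; crop(a,240,80,110,110,4,'c5.png')
a=cv2.imread('pics/side4.png')[:,:,::-1]; crop(a,230,150,110,150,4,'c6.png')
E
```

```text
t: 7.5
tcp_pos: [0.5129, -0.17, 0.1984]
orientation: [-1.337, 0.988, -0.981]
wrist_force: [-0.3, 0.3, -0.0]
finger_gap: 0.0857
t 7.5 tcp [ 0.5129 -0.17    0.1984] ydir [-0.004  0.002 -1.   ] zdir [ 0.955  0.297 -0.003] zang 0.3015 F [-0.3  0.3 -0. ] gap 0.0857 q [-0.39  0.16  1.5   0.    1.49 -0.69] tip 0.0726
```

View pics/c5.png

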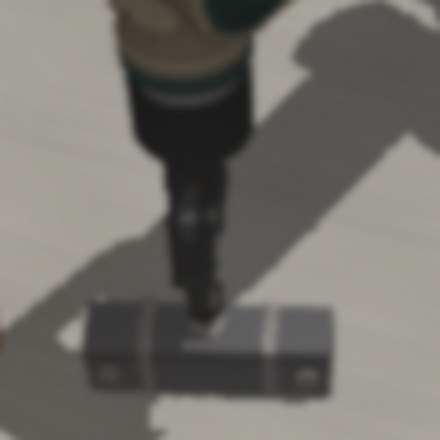

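View pics/c6.png

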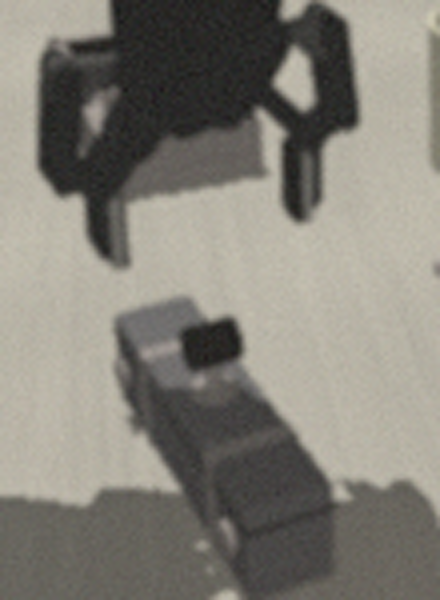

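View pics/wrist4.png

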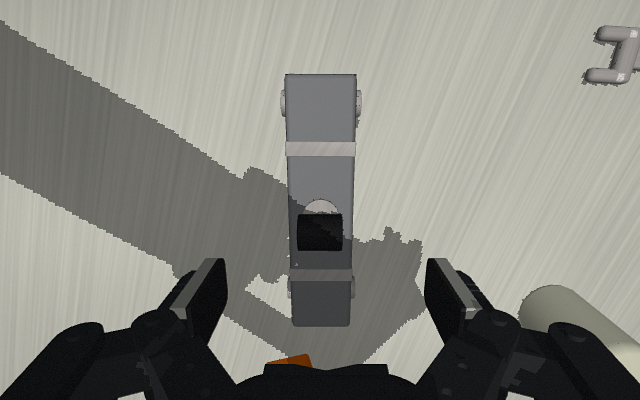

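```bash
python3 - <<'E'
from h import *
c=cam('wrist'); cs=cam('scene'); cd=cam('side')
w=cv2.imread('pics/wrist4.png'); g=w.max(2)
m=np.zeros_like(g); m[200:258,290:350]=(g[200:258,290:350]<45); 
n,l,st,ce=cv2.connectedComponentsWithStats(m); i=1+np.argmax(st[1:,4]); print(st[i],ce[i])
# drum top surface seen: use z .084-.095
for z in (.084,.09,.095): print(z,onz(c,ce[i],z).round(4))
P=[onz(c,u,.056) for u in [(286,75),(354,75),(350,325),(292,325)]]
print(np.array(P).round(4))
# studs at far end z=.028
print(onz(c,(282,103),.028).round(4),onz(c,(360,103),.028).round(4))
A=(P[0]+P[1])/2
o=tri([ray(c,ce[i]),ray(cs,(290.7,155.8)),ray(cd,(282.4,235.7))]); print('tri',o)
r=o[0]; 
v=A-r; print('axis ang from y', np.arctan2(-v[0],v[1]), np.hypot(v[0],v[1]))
E
```

```text
[ 297  214   46   37 1676] [319.36575179 232.07458234]
0.084 [ 0.512  -0.1752  0.084 ]
0.09 [ 0.5114 -0.1727  0.09  ]
0.095 [ 0.5108 -0.1707  0.095 ]
[[ 0.4667 -0.0959  0.056 ]
 [ 0.5054 -0.0839  0.056 ]
 [ 0.559  -0.2523  0.056 ]
 [ 0.5175 -0.2651  0.056 ]]
[ 0.4657 -0.114   0.028 ] [ 0.517  -0.0981  0.028 ]
tri (array([ 0.51231237, -0.17521164,  0.08307421]), [np.float64(0.00042625032741130833), np.float64(0.0018368885123672433), np.float64(0.0017189666365177946)])
axis ang from y 0.29873546736799184 0.08922526424260128
```

```bash
python3 -m crank '0 -0.5 -2 0 0 0 1; 0 0 -2.4 0 0 0 1; 0 0 -1.6 0 0 0 1; 0 0 0 0 0 0 0; 0 0 0 0 0 0 0; 0 0 0 0 0 0 0; 0 0 0 0 0 0 0; 0 0 0 0 0 0 0'; python3 st.py
```

```text
t: 8.65
tcp_pos: [0.5133, -0.1766, 0.1414]
orientation: [-1.336, 0.985, -0.986]
wrist_force: [-2.9, 0.6, 5.6]
finger_gap: 0.0247
t 8.65 tcp [ 0.5133 -0.1766  0.1414] ydir [ 0.001 -0.001 -1.   ] zdir [0.955 0.295 0.001] zang 0.2999 F [-2.9  0.6  5.6] gap 0.0247 q [-0.4   0.22  1.55 -0.    1.37 -0.7 ] tip 0.0726
```

```bash
python3 -m crank '0 0 0.5 0 0 0 0; 0 0 1 0 0 0 0; 0 0 1.5 0 0 0 0; 0 0 2 0 0 0 0; 0 0 2 0 0 0 0; 0 0 2 0 0 0 0; 0 0 2 0 0 0 0; 0 0 2 0 0 0 0; 0 0 0.5 0 0 0 0; 0 0 0 0 0 0 0; 0 0 0 0 0 0 0; 0 0 0 0 0 0 0; 0 0 0 0 0 0 0'; python3 st.py
python3 - <<'E'
from h import *
for n in ('scene','side','wrist'):
    im=imaging.capture(n); cv2.imwrite(f'pics/{n}5.png',im[:,:,::-1])
a=cv2.imread('pics/scene5.png')[:,:,::-1]; b=cv2.imread('pics/side5.png')[:,:,::-1]
crop(np.hstack([a[60:220,220:380],b[130:290,220:380]]),0,0,320,160,2.5,'c7.png')
E
```

```text
t: 10.28
tcp_pos: [0.5131, -0.1763, 0.2748]
orientation: [-1.336, 0.986, -0.985]
wrist_force: [-0.7, 0.1, -6.8]
finger_gap: 0.025
t 10.28 tcp [ 0.5131 -0.1763  0.2748] ydir [-0.001  0.    -1.   ] zdir [ 0.955  0.295 -0.001] zang 0.3 F [-0.7  0.1 -6.8] gap 0.025 q [-0.4   0.11  1.4   0.    1.63 -0.7 ] tip 0.0726
```

View pics/c7.png

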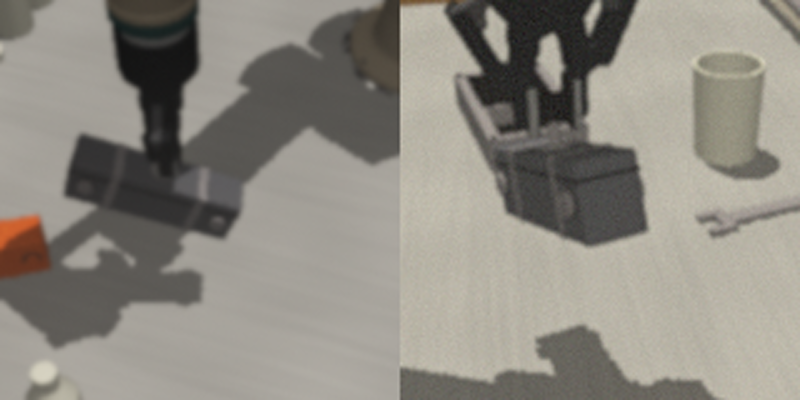

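View pics/wrist5.png

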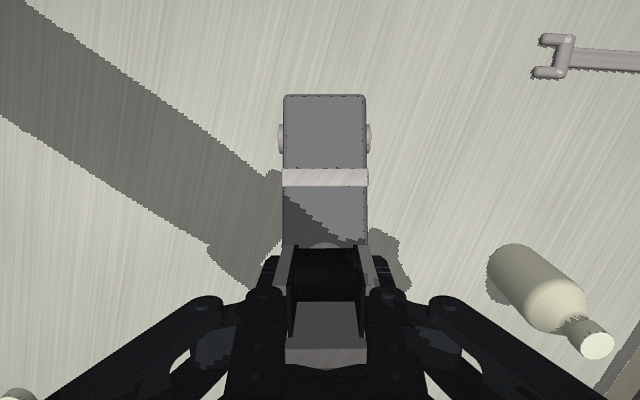

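```bash
python3 - <<'E'
from h import *
c=cam('wrist'); cs=cam('scene'); cd=cam('side')
s=robot.read_state(); r=s['tcp_pos']+[0,0,-.0565]; r[2]=.2748-.0565
ax=np.array([-np.sin(.2987),np.cos(.2987),0]); cy=np.array([np.cos(.2987),np.sin(.2987),0])
for t in (-.5,-.4,-.3,.3,.4,.5):   # t>0: +y end up
    e=ax*np.cos(t)+np.array([0,0,np.sin(t)]); n=np.array([0,0,np.cos(t)])-ax*np.sin(t)
    L=[]
    for sg in (1,-1):
        p=r+sg*.09*e-.028*n
        L+= [proj(c,p).round(), proj(cs,p).round(),proj(cd,p).round()]
    print(t,*L)
E
```

```text
-0.5 [325. 111.] [313. 140.] [269. 192.] [325. 483.] [249. 115.] [302. 185.]
-0.4 [325.  99.] [316. 138.] [268. 187.] [325. 463.] [249. 118.] [303. 191.]
-0.3 [325.  87.] [318. 136.] [267. 183.] [325. 445.] [250. 120.] [303. 196.]
0.3 [325.  34.] [324. 122.] [262. 155.] [325. 343.] [259. 135.] [299. 220.]
0.4 [325.  31.] [324. 119.] [262. 151.] [325. 328.] [262. 137.] [298. 222.]
0.5 [325.  31.] [324. 117.] [262. 147.] [325. 313.] [264. 139.] [297. 224.]
```

The +y end (right end in the scene view, image (317,134)) hangs low. All three views fit a tilt of about 0.37 rad, so the +y end is the heavy one and I'll grip the -y studs. First I'll lower it back.

```bash
python3 -m crank '0 0 -2 0 0 0 0; 0 0 -2.5 0 0 0 0; 0 0 -2 0 0 0 0; 0 0 -1.2 0 0 0 0; 0 0 -1 0 0 0 0; 0 0 -1 0 0 0 0; 0 0 -1 0 0 0 0; 0 0 -1 0 0 0 0; 0 0 -0.8 0 0 0 0; 0 0 -0.4 0 0 0 0; 0 0 -0.2 0 0 0 0; 0 0 0 0 0 0 0; 0 0 0 0 0 0 0'; python3 st.py
```

```text
t: 12.05
tcp_pos: [0.5132, -0.1765, 0.1442]
orientation: [-1.336, 0.985, -0.986]
wrist_force: [1.2, -2.2, -3.8]
finger_gap: 0.0247
t 12.05 tcp [ 0.5132 -0.1765  0.1442] ydir [ 0.001 -0.    -1.   ] zdir [0.955 0.295 0.001] zang 0.2998 F [ 1.2 -2.2 -3.8] gap 0.0247 q [-0.4   0.21  1.55  0.    1.38 -0.7 ] tip 0.0726
```

```bash
python3 -m crank '0 0 -0.15 0 0 0 0; 0 0 -0.15 0 0 0 0; 0 0 0 0 0 0 0; 0 0 0 0 0 0 0.5; 0 0 0 0 0 0 1; 0 0 0 0 0 0 1; 0 0 1 0 0 0 1; 0 0 3 0 0 0 1; 0 0 3 0 0 0 1; 0.9 -3 1 0 0 0 1; 1.2 -3.8 0 0 0 0 1; 0 0 0 0 0 0 1; 0 0 0 0 0 0 1'; python3 st.py
python3 - <<'E'
from h import *
for n in ('scene','side','wrist'):
    im=imaging.capture(n); cv2.imwrite(f'pics/{n}6.png',im[:,:,::-1])
a=cv2.imread('pics/scene6.png')[:,:,::-1]; b=cv2.imread('pics/side6.png')[:,:,::-1]
crop(np.hstack([a[60:220,220:380],b[150:310,220:380]]),0,0,320,160,2.5,'c8.png')
E
```

```text
t: 13.68
tcp_pos: [0.5341, -0.2441, 0.2214]
orientation: [-1.336, 0.986, -0.985]
wrist_force: [0.2, -0.2, 0.1]
finger_gap: 0.0856
t 13.68 tcp [ 0.5341 -0.2441  0.2214] ydir [-0.  0. -1.] zdir [0.955 0.295 0.   ] zang 0.2999 F [ 0.2 -0.2  0.1] gap 0.0856 q [-0.49  0.27  1.33  0.    1.55 -0.79] tip 0.0726
```

View pics/c8.png

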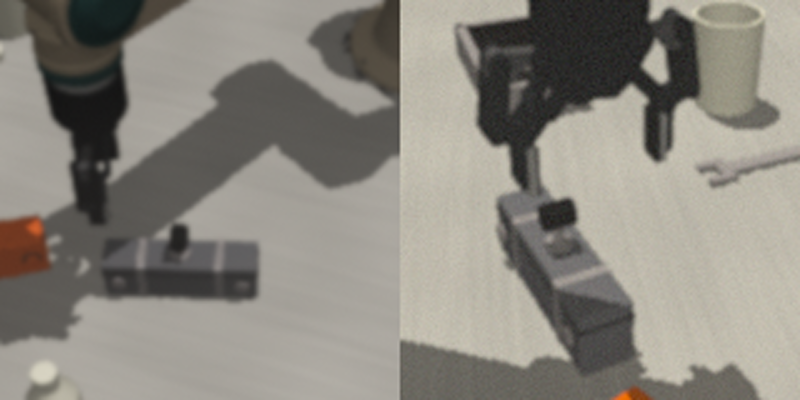

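View pics/wrist6.png

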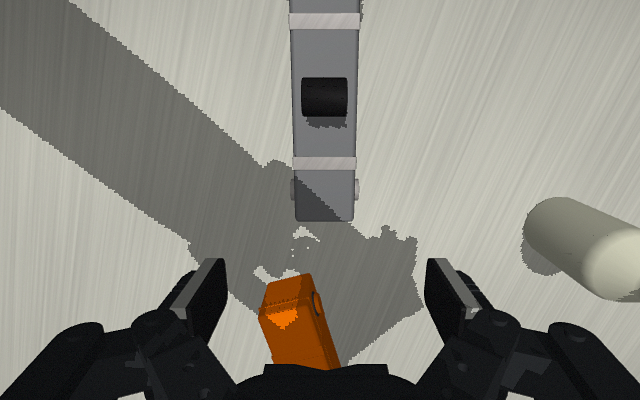

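```bash
python3 - <<'E'
from h import *
c=cam('wrist'); cs=cam('scene'); cd=cam('side')
w=cv2.imread('pics/wrist6.png'); g=w.max(2)
m=np.zeros_like(g); m[70:122,295:355]=(g[70:122,295:355]<40)
n,l,st,ce=cv2.connectedComponentsWithStats(m); i=1+np.argmax(st[1:,4]); print(st[i],ce[i]); r=onz(c,ce[i],.085); print('roller',r.round(4))
P=np.array([onz(c,u,.056) for u in [(296,219),(353,221),(357,28),(291,28)]]); print(P.round(4))
e=(P[0]+P[1])/2; v=r-e; print('axis',np.arctan2(-v[0],v[1]),np.hypot(v[0],v[1]))
S=[onz(c,(292,190),.028),onz(c,(358,189),.028)]; print('studs',np.array(S).round(4),((S[0]+S[1])/2).round(4),np.linalg.norm(S[0]-S[1]))
a=np.arctan2(-v[0],v[1]); print('stud from roller',(r+.072*np.array([np.sin(a),-np.cos(a),0])).round(4), 'from end',(e+.018*np.array([-np.sin(a),np.cos(a),0])).round(4))
for u in [(264,283),(310,274),(262,312),(318,300)]: print('orange',onz(c,u,.056).round(3))
im=cv2.imread('pics/scene0.png')
hs=cv2.cvtColor(im,cv2.COLOR_BGR2HSV); mo=((hs[...,0]<15)&(hs[...,1]>180)&(hs[...,2]>120)).astype(np.uint8); mo[:,:150]=0; mo[:100]=0
ys,xs=np.nonzero(mo); print(xs.min(),xs.max(),ys.min(),ys.max()); print('orange roller',onz(cs,(203,152),.084).round(3))
E
```

```text
[ 301   77   46   40 1764] [323.73469388  96.8361678 ]
roller [ 0.512  -0.1743  0.085 ]
[[ 0.5179 -0.2636  0.056 ]
 [ 0.5586 -0.2527  0.056 ]
 [ 0.5198 -0.1291  0.056 ]
 [ 0.4803 -0.1413  0.056 ]]
axis 0.3031834953202331 0.08778891841673679
studs [[ 0.5088 -0.2515  0.028 ]
 [ 0.5593 -0.2351  0.028 ]] [ 0.534  -0.2433  0.028 ] 0.0530983341930743
stud from roller [ 0.5335 -0.2431  0.085 ] from end [ 0.5329 -0.241   0.056 ]
orange [ 0.508 -0.323  0.056]
orange [ 0.541 -0.304  0.056]
orange [ 0.513 -0.349  0.056]
orange [ 0.553 -0.325  0.056]
176 236 146 172
orange roller [ 0.584 -0.416  0.084]
```

```bash
python3 -m crank '0 0.15 -3 0 0 0 1; -0.05 0 -4 0 0 0 1; 0 0 -4 0 0 0 1; 0 0 -2.2 0 0 0 1; 0 0 -1 0 0 0 1; 0 0 0 0 0 0 1'; python3 st.py
python3 - <<'E'
from h import *
for n in ('scene','side','wrist'):
    im=imaging.capture(n); cv2.imwrite(f'pics/{n}7.png',im[:,:,::-1])
b=cv2.imread('pics/side7.png')[:,:,::-1]
crop(b,220,150,180,150,4,'c9.png')
E
```

```text
t: 14.58
tcp_pos: [0.5337, -0.2426, 0.0793]
orientation: [-1.336, 0.985, -0.985]
wrist_force: [-0.2, 0.1, 0.5]
finger_gap: 0.0852
t 14.57 tcp [ 0.5337 -0.2426  0.0793] ydir [-0.  0. -1.] zdir [ 0.955  0.296 -0.   ] zang 0.3005 F [-0.2  0.1  0.5] gap 0.0852 q [-0.49  0.41  1.45  0.    1.28 -0.79] tip 0.0726
```

View pics/c9.png

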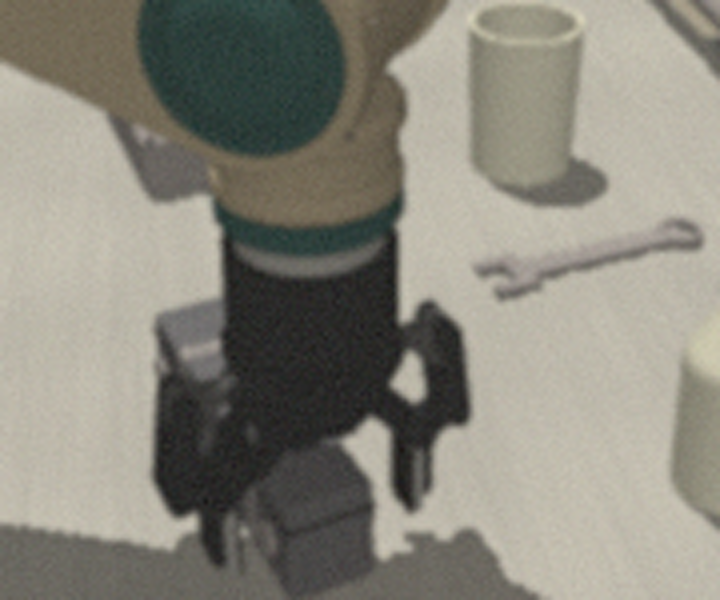

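View pics/wrist7.png

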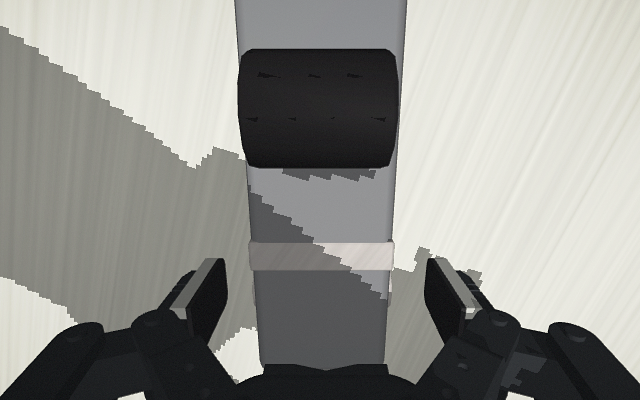

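```bash
python3 -m crank '0 0 0 0 0 0 0; 0 0 0 0 0 0 0; 0 0 0 0 0 0 0; 0 0 0 0 0 0 0; 0 0 0.5 0 0 0 0; 0 0 1 0 0 0 0; 0 0 1 0 0 0 0; 0 0 1 0 0 0 0; 0 0 0 0 0 0 0'; python3 st.py
```

```text
t: 15.85
tcp_pos: [0.5341, -0.2434, 0.1156]
orientation: [-1.337, 0.983, -0.988]
wrist_force: [0.3, -2.2, -1.4]
finger_gap: 0.0528
t 15.85 tcp [ 0.5341 -0.2434  0.1156] ydir [ 0.002 -0.002 -1.   ] zdir [0.955 0.296 0.002] zang 0.3001 F [ 0.3 -2.2 -1.4] gap 0.0528 q [-0.49  0.36  1.43 -0.    1.35 -0.79] tip 0.0726
```

```bash
python3 -m crank '-0.2 0.6 1.2 0 0 0 0; -0.2 0.6 1.2 0 0 0 0; -0.2 0.6 1.2 0 0 0 0; -0.25 0.8 1 0 0 0 0; -0.25 0.8 1 0 0 0 0; -0.25 0.8 1 0 0 0 0; -0.25 0.8 1.2 0 0 0 0; -0.25 0.8 1.2 0 0 0 0; -0.2 0.8 1.2 0 0 0 0; 0 0 1.2 0 0 0 0; 0 0 1.5 0 0 0 0; 0 0 1.5 0 0 0 0; 0 0 1.5 0 0 0 0; 0 0 1.5 0 0 0 0; 0 0 0 0 0 0 0; 0 0 0 0 0 0 0'; python3 st.py
python3 - <<'E'
from h import *
for n in ('scene','side','wrist'):
    im=imaging.capture(n); cv2.imwrite(f'pics/{n}8.png',im[:,:,::-1])
a=cv2.imread('pics/scene8.png')[:,:,::-1]; b=cv2.imread('pics/side8.png')[:,:,::-1]
crop(np.hstack([a[30:230,220:380],b[90:290,220:380]]),0,0,320,200,2.5,'c10.png')
E
```

```text
t: 17.85
tcp_pos: [0.513, -0.1769, 0.2876]
orientation: [-1.337, 0.986, -0.985]
wrist_force: [0.3, -0.1, -6.3]
finger_gap: 0.0528
t 17.85 tcp [ 0.513  -0.1769  0.2876] ydir [-0.001  0.    -1.   ] zdir [ 0.955  0.295 -0.001] zang 0.2999 F [ 0.3 -0.1 -6.3] gap 0.0528 q [-0.4   0.11  1.37 -0.    1.66 -0.7 ] tip 0.0726
```

View pics/c10.png

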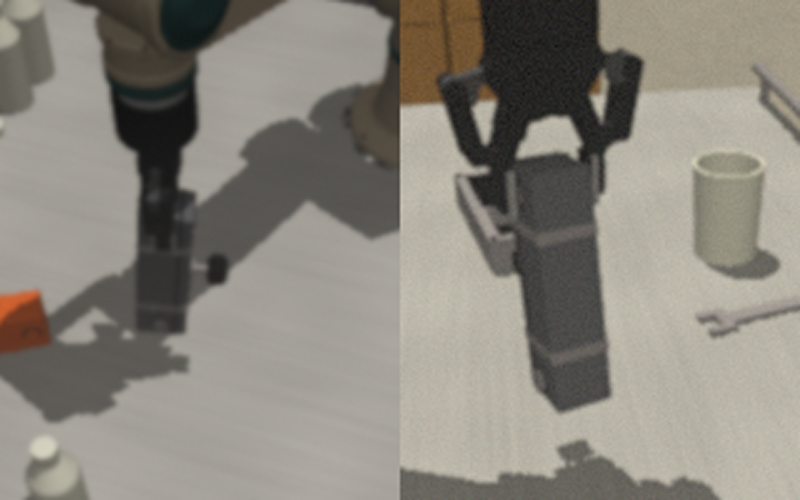

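View pics/wrist8.png

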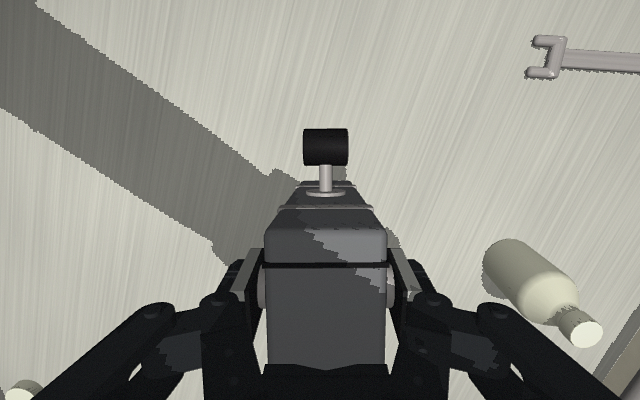

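The case hangs near upright from the -y studs, heavy end down, with the roller facing +y (wrist view 325,147). I'll carry it smoothly to the bay.

```bash
python3 -m crank '0 0.3 0.5 0 0 0 0; 0 0.6 0.5 0 0 0 0; 0 0.9 0 0 0 -0.02 0; 0 1.2 0 0 0 -0.02 0; 0 1.5 0 0 0 -0.02 0; 0 1.7 0 0 0 -0.02 0; 0 1.8 0 0 0 -0.02 0; 0 1.8 0 0 0 0 0; 0 1.8 0 0 0 0 0; 0 1.8 0 0 0 0 0; 0 1.8 0 0 0 0 0; 0 1.8 0 0 0 0 0; 0 1.8 0 0 0 0 0; 0 1.8 0 0 0 0 0; 0 1.8 0 0 0 0 0; 0 1.7 0 0 0 0 0; 0 1.5 0 0 0 0 0; 0 1.2 0 0 0 0 0; 0 0.9 0 0 0 0 0; 0 0.6 0 0 0 0 0'
python3 -m crank '0 0.6 0 0 0 0 0; -0.2 1 0 0 0 0 0; -0.2 1.3 0 0 0 0 0; 0 1.3 0 0 0 0 0; 0 1.3 0 0 0 0 0; 0 1.3 0 0 0 0 0; 0 1.0 0 0 0 0 0; 0 0.9 0 0 0 0 0; 0 0.6 0 0 0 0 0; 0 0.3 0 0 0 0 0; 0 0 0 0 0 0 0; 0 0 0 0 0 0 0; 0 0 0 0 0 0 0; 0 0 0 0 0 0 0; 0 0 0 0 0 0 0; 0 0 0 0 0 0 0'; python3 st.py
python3 - <<'E'
from h import *
for n in ('scene','side','wrist'):
    im=imaging.capture(n); cv2.imwrite(f'pics/{n}9.png',im[:,:,::-1])
a=cv2.imread('pics/scene9.png')[:,:,::-1]; b=cv2.imread('pics/side9.png')[:,:,::-1]
crop(np.hstack([a[90:250,370:500],b[60:220,220:350]]),0,0,260,160,3,'c11.png')
E
```

```text
t: 20.5
tcp_pos: [0.5132, 0.1065, 0.2982]
orientation: [-1.297, 1.061, -1.061]
wrist_force: [0.5, -0.3, -6.3]
finger_gap: 0.0532
t: 22.5
tcp_pos: [0.5091, 0.2021, 0.2982]
orientation: [-1.297, 1.06, -1.061]
wrist_force: [-0.0, 0.7, -5.9]
finger_gap: 0.0529
t 22.5 tcp [0.5091 0.2021 0.2982] ydir [ 0.  0. -1.] zdir [0.98  0.199 0.   ] zang 0.2 F [-0.   0.7 -5.9] gap 0.0529 q [ 0.31  0.12  1.34 -0.    1.68  0.11] tip 0.0726
```

View pics/c11.png

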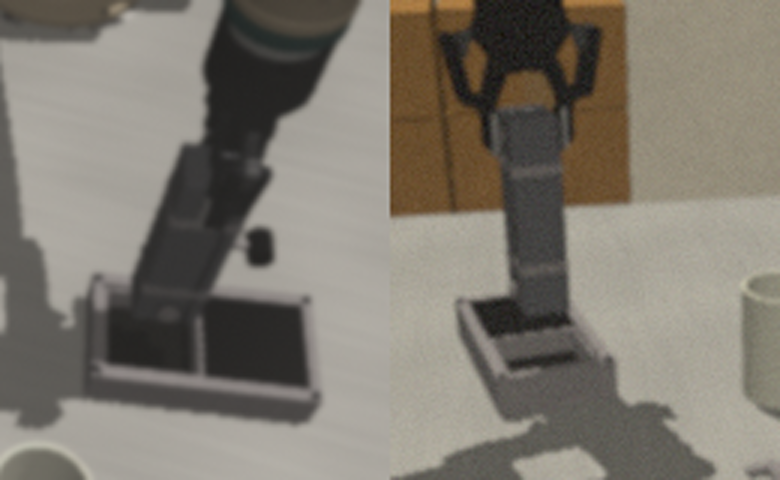

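View pics/wrist9.png

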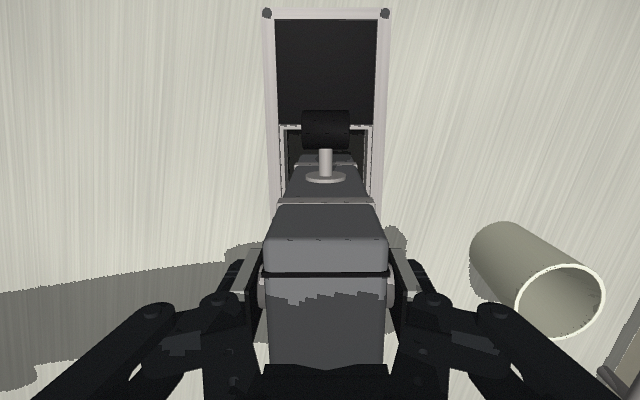

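```bash
python3 - <<'E'
from h import *
c=cam('wrist'); cs=cam('scene'); cd=cam('side')
w=cv2.imread('pics/wrist9.png').max(2); s=cv2.imread('pics/scene9.png').max(2)
r,res=tri([ray(c,(325.5,130)),ray(cs,(370+259/3,90+246/3))]); print('roller',r.round(4),res)
th=.2; X=np.array([np.cos(th),np.sin(th),0]); Y=np.array([-np.sin(th),np.cos(th),0])
tcp=robot.read_state()['tcp_pos']; st=tcp-[0,0,.0513]
d=r-st; a=d@Y; b=d[2]; print('rel along Y',a,'dz',b,'|r|',np.hypot(a,b),'exp .0912')
t0=np.arctan2(-.072,.056); t=np.arctan2(b,a); tilt=t-t0; print('tilt',tilt,'deg',np.degrees(tilt)) # >0: rotates bottom toward +Y
print('bottom centre shift along Y', .162*np.sin(tilt))
for u in [(265,12),(386,12),(276,18),(376,18),(277,127),(373,127)]: 
    p=onz(c,u,.04); print(u,p.round(4))
f=(onz(c,(262,9),.04)+onz(c,(390,9),.04))/2; print('far edge mid',f.round(4),'stand centre',(f-.1*Y).round(4),'bay',(f-.145*Y).round(4))
# scene: bay inner opening corners crop (scale3 off 370,90)
k=lambda p:(370+p[0]/3-.33,90+p[1]/3-.33)
for p in [(95,280),(306,300),(318,392),(90,370)]: print('sc',onz(cs,k(p),.04).round(4))
E
```

```text
roller [0.4986 0.2561 0.1744] [np.float64(0.00012080893924503986), np.float64(0.00012080893924507245)]
rel along Y 0.05495206991198258 dz -0.07247584537273005 |r| 0.09095316459641906 exp .0912
tilt -0.012306938409948787 deg -0.7051356296175096
bottom centre shift along Y -0.0019936736943091935
(265, 12) [0.4306 0.3302 0.04  ]
(386, 12) [0.533  0.3508 0.04  ]
(276, 18) [0.4406 0.3275 0.04  ]
(376, 18) [0.5256 0.3446 0.04  ]
(277, 127) [0.4559 0.2357 0.04  ]
(373, 127) [0.5452 0.2537 0.04  ]
far edge mid [0.4818 0.3428 0.04  ] stand centre [0.5016 0.2448 0.04  ] bay [0.5106 0.2007 0.04  ]
sc [0.4726 0.14   0.04  ]
sc [0.4312 0.329  0.04  ]
sc [0.5272 0.3502 0.04  ]
sc [0.5706 0.1568 0.04  ]
```

```bash
python3 -m crank '0 0 -0.5 0 0 0 0; 0 0 -1 0 0 0 0; 0 0 -1 0 0 0 0; 0 0 -1 0 0 0 0; 0 0 -0.8 0 0 0 0; 0 0 -0.6 0 0 0 0; 0 0 -0.6 0 0 0 0; 0 0 -0.5 0 0 0 0; 0 0 0 0 0 0 0'; python3 st.py
python3 - <<'E'
from h import *
for n in ('scene','side'):
    im=imaging.capture(n); cv2.imwrite(f'pics/{n}10.png',im[:,:,::-1])
a=cv2.imread('pics/scene10.png')[:,:,::-1]; b=cv2.imread('pics/side10.png')[:,:,::-1]
crop(np.hstack([a[90:250,370:500],b[60:220,220:350]]),0,0,260,160,3,'c12.png')
E
```

```text
t: 23.78
tcp_pos: [0.509, 0.2021, 0.2378]
orientation: [-1.298, 1.061, -1.06]
wrist_force: [-1.1, -0.7, -5.5]
finger_gap: 0.0532
t 23.77 tcp [0.509  0.2021 0.2378] ydir [-0.001 -0.    -1.   ] zdir [ 0.98   0.199 -0.001] zang 0.2 F [-1.1 -0.7 -5.5] gap 0.0532 q [ 0.31  0.15  1.43 -0.    1.56  0.11] tip 0.0726
```

View pics/c12.png

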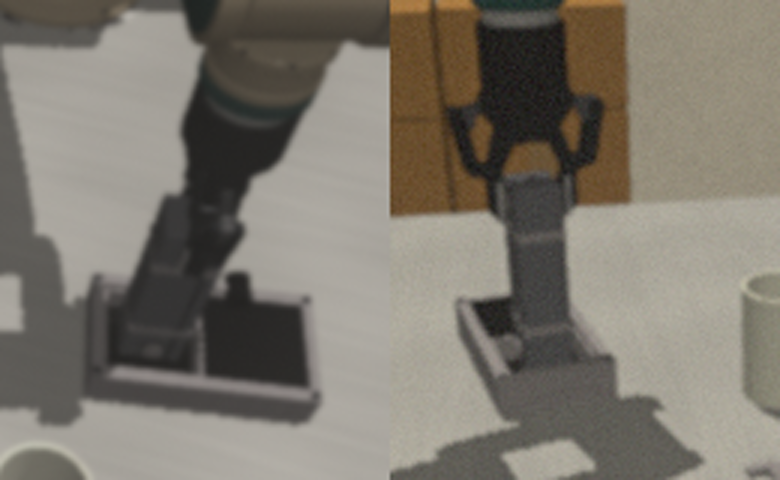

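The lower end has entered the bay with clearance all round (scene crop 155,350; side crop 545,350). I'll lower the last ~14 mm slowly.

```bash
python3 -m crank '0 0 -0.3 0 0 0 0; 0 0 -0.3 0 0 0 0; 0 0 -0.2 0 0 0 0; 0 0 -0.2 0 0 0 0; 0 0 -0.1 0 0 0 0; 0 0 -0.1 0 0 0 0; 0 0 0 0 0 0 0'; python3 st.py
```

```text
t: 24.75
tcp_pos: [0.5092, 0.2021, 0.2262]
orientation: [-1.297, 1.061, -1.061]
wrist_force: [-0.5, -0.1, -6.2]
finger_gap: 0.0527
t 24.75 tcp [0.5092 0.2021 0.2262] ydir [ 0.  0. -1.] zdir [0.98  0.199 0.   ] zang 0.2 F [-0.5 -0.1 -6.2] gap 0.0527 q [0.31 0.15 1.45 0.   1.54 0.11] tip 0.0726
```

```bash
python3 -m crank '0 0 -0.1 0 0 0 0; 0 0 -0.1 0 0 0 0; 0 0 0 0 0 0 0'; python3 -m crank '0 0 -0.1 0 0 0 0; 0 0 0 0 0 0 0'
```

```text
t: 25.12
tcp_pos: [0.5093, 0.2021, 0.2246]
orientation: [-1.297, 1.06, -1.061]
wrist_force: [-0.1, 0.1, -4.2]
finger_gap: 0.0533
t: 25.38
tcp_pos: [0.5095, 0.2021, 0.2245]
orientation: [-1.296, 1.059, -1.062]
wrist_force: [-0.3, -2.0, 2.8]
finger_gap: 0.0528
```

```bash
python3 -m crank '0 0 0.05 0 0 0 0; 0 0 0 0 0 0 0'; python3 -m crank '0 0 0 0 0 0 0.75; 0 0 0 0 0 0 0.85; 0 0 0 0 0 0 1; 0 0 0 0 0 0 1'; python3 st.py
python3 - <<'E'
from h import *
for n in ('scene','side','wrist'):
    im=imaging.capture(n); cv2.imwrite(f'pics/{n}11.png',im[:,:,::-1])
a=cv2.imread('pics/scene11.png')[:,:,::-1]; b=cv2.imread('pics/side11.png')[:,:,::-1]
crop(np.hstack([a[90:250,370:500],b[60:220,220:350]]),0,0,260,160,3,'c13.png')
E
```

```text
t: 25.62
tcp_pos: [0.5094, 0.2021, 0.2245]
orientation: [-1.296, 1.06, -1.061]
wrist_force: [-0.7, -1.8, 4.9]
finger_gap: 0.053
t: 26.12
tcp_pos: [0.5091, 0.2022, 0.2236]
orientation: [-1.297, 1.061, -1.06]
wrist_force: [-0.5, -1.0, -0.4]
finger_gap: 0.0851
t 26.12 tcp [0.5091 0.2022 0.2236] ydir [-0.  0. -1.] zdir [ 0.98   0.199 -0.   ] zang 0.2001 F [-0.5 -1.  -0.4] gap 0.0851 q [0.31 0.15 1.45 0.   1.54 0.11] tip 0.0726
```

View pics/c13.png

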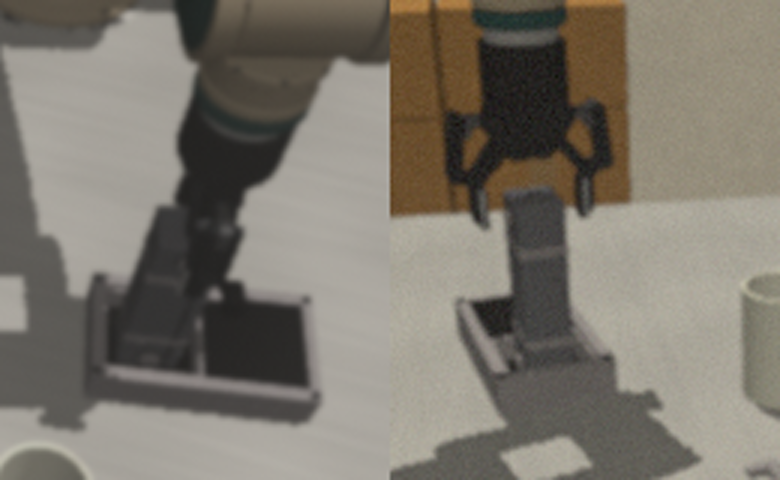

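View pics/wrist11.png

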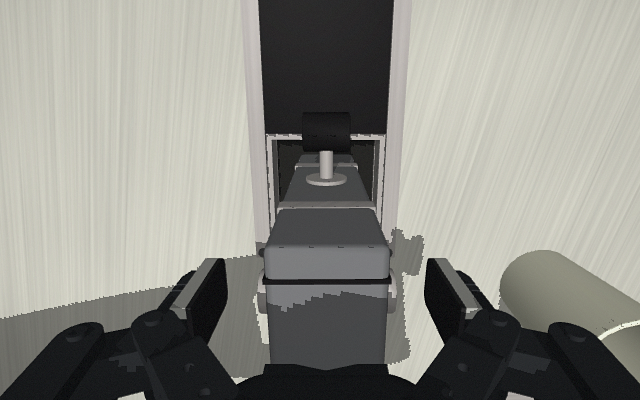

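Released: the case stands by itself, with open pads either side of the studs (side crop 480,205 and 585,205). I'll retreat straight up and check.

```bash
python3 -m crank '0 0 1 0 0 0 1; 0 0 2 0 0 0 1; 0 0 3 0 0 0 1; 0 0 4 0 0 0 1; -1 -4 2 0 0 0 1; -2 -6 0 0 0 0 1; -2 -6 0 0 0 0 1; 0 0 0 0 0 0 1; 0 0 0 0 0 0 1'; python3 st.py
python3 - <<'E'
from h import *
for n in ('scene','side','wrist'):
    im=imaging.capture(n); cv2.imwrite(f'pics/{n}12.png',im[:,:,::-1])
a=cv2.imread('pics/scene12.png')[:,:,::-1]; b=cv2.imread('pics/side12.png')[:,:,::-1]
crop(np.hstack([a[90:250,370:500],b[60:220,220:350]]),0,0,260,160,3,'c14.png')
E
```

```text
t: 27.4
tcp_pos: [0.4597, 0.0437, 0.3444]
orientation: [-1.296, 1.06, -1.061]
wrist_force: [-0.4, 0.6, 0.1]
finger_gap: 0.0854
t 27.4 tcp [0.4597 0.0437 0.3444] ydir [ 0.001  0.    -1.   ] zdir [0.98  0.198 0.001] zang 0.1996 F [-0.4  0.6  0.1] gap 0.0854 q [ 0.01 -0.13  1.5   0.    1.77 -0.18] tip 0.0726
```

View pics/c14.png

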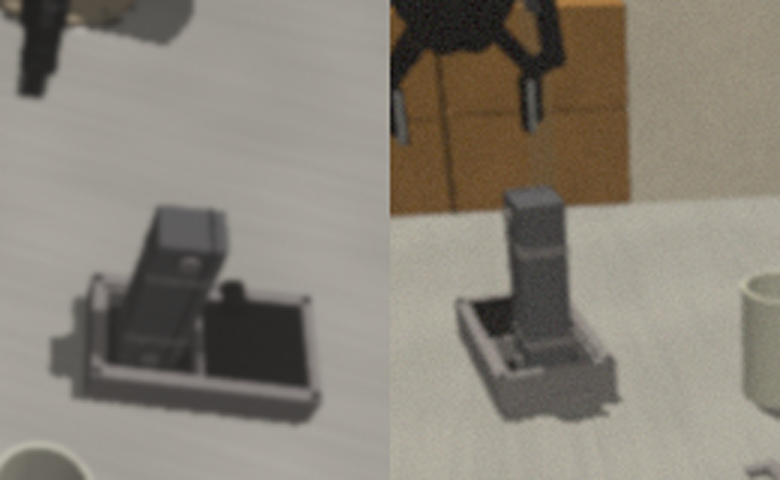

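View pics/scene12.png

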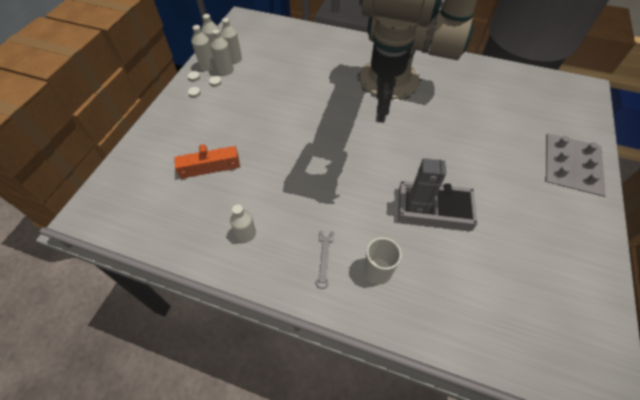

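View pics/wrist12.png

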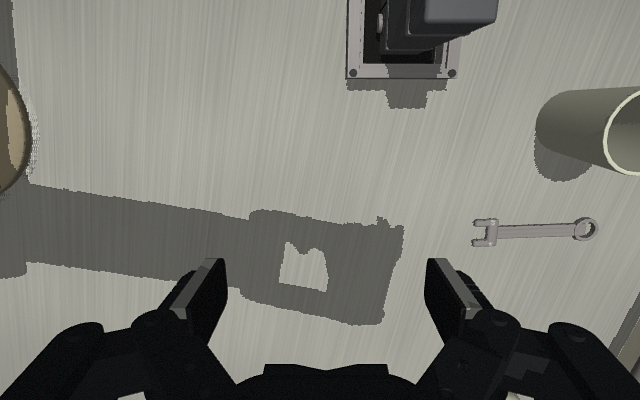

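```bash
python3 - <<'E'
from h import *
cs=cam('scene'); cd=cam('side')
k=lambda p:(370+p[0]/3-.33,90+p[1]/3-.33); k2=lambda p:(220+(p[0]-390)/3-.33,60+p[1]/3-.33)
for nm,c,K,ps in [('sc',cs,k,[(158,207),(226,211),(221,250),(152,245)]),('sd',cd,k2,[(505,195),(558,188),(563,203),(509,209)])]:
    P=np.array([onz(c,K(p),.19) for p in ps]); print(nm,P[:,:2].round(3).tolist(),P.mean(0).round(4))
print('roller',onz(cs,k((233,292)),.10).round(4),'expected',(np.array([.509,.202])+.056*np.array([-.199,.98])).round(4))
b=(np.abs(cv2.imread('pics/scene12.png').astype(int)-cv2.imread('pics/scene0.png'))).max(2)
for n,(x,y,w,h) in dict(bottle=(225,200,35,45),beaker=(360,235,45,50),wrench=(312,228,25,62),orange=(172,143,70,36)).items(): print(n,np.percentile(b[y:y+h,x:x+w],99))
E
```

```text
sc [[0.498, 0.17], [0.484, 0.222], [0.525, 0.225], [0.538, 0.172]] [0.5112 0.1972 0.19  ]
sd [[0.485, 0.204], [0.533, 0.217], [0.534, 0.172], [0.487, 0.164]] [0.51  0.189 0.19 ]
roller [0.4914 0.2542 0.1   ] expected [0.4979 0.2569]
bottle 4.0
beaker 4.0
wrench 4.0
orange 4.0
```

```bash
python3 - <<'E'
from h import *
cs=cam('scene'); im=cv2.imread('pics/scene12.png')[:,:,::-1]; crop(im,395,150,70,75,8,'c15.png')
E
```

```text
(no output)
```

View pics/c15.png

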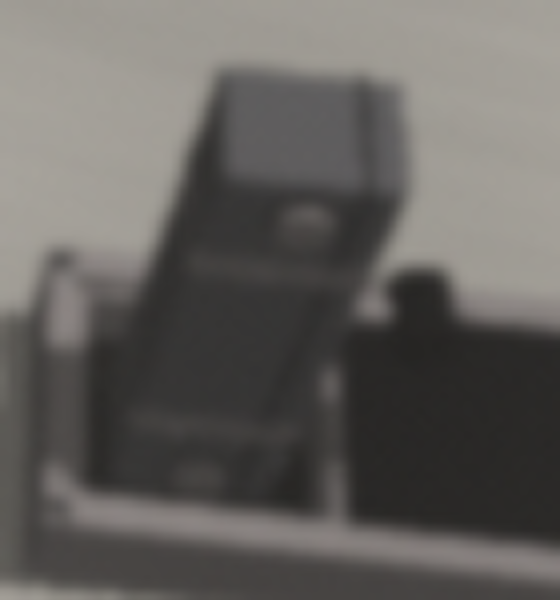

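```bash
python3 - <<'E'
from h import *
cs=cam('scene'); k=lambda p:(395+p[0]/8-.44,150+p[1]/8-.44)
u=onz(cs,k((307,228)),.172); l=onz(cs,k((200,472)),.028); d=u-l; print(u.round(4),l.round(4),d.round(4),'tilt deg',np.degrees(np.arctan(d[:2]/.144)))
T=np.array([onz(cs,k(p),.19) for p in [(218,70),(405,82),(403,192),(220,178)]]); print(T.round(3).tolist(),T.mean(0).round(4))
E
```

```text
[0.5332 0.2059 0.172 ] [0.5313 0.2054 0.028 ] [0.0019 0.0006 0.144 ] tilt deg [0.73991017 0.23159539]
[[0.497, 0.168, 0.19], [0.483, 0.223, 0.19], [0.525, 0.228, 0.19], [0.538, 0.176, 0.19]] [0.511  0.1989 0.19  ]
```

The upper stud (433,178) and lower stud (420,209) lie on one vertical to within 1°. The case stands at the bay centre, the shutter is open, and the bystanders' pixels are unchanged. I'll hand in.

```bash
python3 st.py; python3 -c "
from plant import hand_in
print(hand_in())"
```

```text
t 27.55 tcp [0.4599 0.0446 0.3438] ydir [-0.  0. -1.] zdir [0.98 0.2  0.  ] zang 0.2018 F [-0.2 -0.8 -0.6] gap 0.0856 q [ 0.02 -0.13  1.5   0.    1.77 -0.19] tip 0.0726
the job is handed in; nothing more can be done
None
```

The job is handed in at t = 27.6 s of the 72 s allowed. `hand_in` gives no verdict.

- **Shutter:** I pressed the shutter down with about 11 N and dragged it until it met its stop.
- **Heavy end:** I lifted the case by its roller. The end towards world +y dropped, by about 0.37 rad in all three views. I then set the case back down on the bench.
- **Placing:** I gripped the studs at the light end and lowered the case, heavy end down, into the bay. The load shifted onto the bay floor gradually, with an upward push of at most about 5 N on the gripper before I let go.

**Last checks:**
- The stud positions show the case upright within about 1°.
- The top face measured from the scene camera is within about 3 mm of the bay centre.
- The shutter plate looks fully open.
- The gripper is well clear of everything.
- The bottle, beaker, wrench and orange look-alike appear unchanged from the first picture.

**One disagreement:** the side camera put the top face about 8–10 mm further towards -y than the scene camera. It views that face at a grazing angle, so I trusted the scene camera and stud measurements instead.

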